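Slide the syrup bottle under the doser and start the fill

ROBOT

A 7-joint arm with a two-finger parallel gripper is mounted at the origin on the work surface. World frame = base frame: x ahead of the robot, y to its left, z up, the work surface at z = 0. Lengths are in mm, angles in rad, forces in N, time in s.
With the tool pointing down it reaches from about 400 to 875 mm from the base axis. Payload 4.4 kg.
Tool frame: the origin (TCP) lies at the very end of the fingers, on their centre line; the grasp point (between the pads) lies 19 mm behind it; z points along the fingers, y is the direction in which the jaws open and shut (so a half turn about z gives the same grasp; the last joint's range is limited). The gripper opens to 85 mm and grips with 20 to 120 N. Pads are 22 mm wide; open, the fingers measure 114 mm over their backs; the gripper's body (76 mm by 85 mm) begins 54 mm behind the grasp point. The pads swing forward as they close: fully open they stand 13 mm farther back than shut.
Start: joints at [1.164, 0.628, 0.038, 1.517, -0.027, 0.996, -0.02], TCP at [217.285, -612.622, 231.313] pointing down, gripper open.
Joint ranges: [-3.06, 3.06], [-0.37, 2.12], [-1.25, 1.32], [0.18, 2.47], [-1.1, 4.24], [0.23, 1.98], [-2.94, 2.94]. Speed limits (rad/s): [2.57, 2.57, 3.14, 3.14, 3.14, 3.14, 3.14].

INTERFACE

Orientations are given as [roll, pitch, yaw] about the fixed x, y, z axes, in that order (R = Rz(yaw) Ry(pitch) Rx(roll)).
In Python, from cell import read_state, get_image, calibration, finish_job gives the robot as it stands. The module is installed in compiled form; this text tells all that it offers.
- The arm moves only by the tool apply_moves, never from a script. Its argument "increments" is a list of rows, each an object of numbers: "tx", "ty", "tz": the shift along the world's x, y, z in m; "rx", "ry", "rz": the turn, a rotation vector about the world's x, y, z in units of 5 degrees (1.0 is 5 degrees); "claw": the finger opening in m, from 0 to 0.0854. In form: [{"tx": .., "ty": .., "tz": .., "rx": .., "ry": .., "rz": .., "claw": ..}, ...]. A call has 1 to 12 rows; each row is the pose to reach, as a shift and turn from the pose commanded when the call began; what a row does not reach only later rows make up. A row lasts 1/10 s, in which the tool goes at most 50 mm and 8.59 degrees, less where a joint would pass 70% of its speed; a pose out of reach is approached as far as the arm can. A call with a gripper value outside its range is refused whole. The fingers move at their own pace and stop on an object; the grip force is fixed at half the most. Time passes only in rows, so rows that repeat a pose let the fingers close. It gives the time, the measured TCP pose, the force and the opening at its end, in the units of the state.
- read_state(): the state, without advancing time (a new reading comes with each control period).
- get_image(name): name is "side" or "top" or "wrist"; returns the picture (384x512x3 uint8, red, green, blue); there is no depth.
- calibration(name): a dict with "camera_matrix" (3x3 intrinsics, pixels), "distortion" ([k1, k2, p1, p2, k3] as OpenCV has them; the pictures are not rectified), "origin" and "attitude" of the camera in the world. Camera axes: x right, y up, looking along -z (the intrinsics and any distortion apply to the point x, -y, -z); pixel columns grow to the right and rows downward; lengths in mm; the calibration is good to about 2 mm. A picture is of the moment at which its call begins: read the wrist's pose just before it. calibration takes no time and is no camera call; for the wrist camera it gives the pose at the moment of the call.
- finish_job(): hands the job in, once; it reports no verdict.
The state is a dict: "clock": time; "qpos": joint angles; "qd": joint speeds; "tau": joint torques, N m; "eef_pos": TCP position; "tool_rot": TCP orientation; "force": force on the tool from outside, world axes, zero at the start; "torque": the same for the moment, N m; "width": finger opening in mm.
Only numpy, scipy, OpenCV 4.12 (cv2) and the standard library are available. Lean on these libraries where they do the work, as an engineer would, in place of code of your own. Each camera call takes 0.05 s, during which the arm holds its last target. There are 200 camera calls.

TASK

The tall open-mouthed bottle on the bench is due for a refill of syrup: push it with the fingertips, low on its body so that it slides upright and never tips, until its open mouth is centred beneath the nozzle of the doser. Then press the round start button on top of the doser all the way in and let it spring back out. Do not pick the bottle up or press the button before the bottle is in place, and leave everything else on the bench where it stands.

Things in the scene. Friction and masses are not known exactly. Their poses are not given: they have to be found in the camera images.
- bottle: Tall open white bottle, part full, 0.35 to 0.55 kg: round body 64 mm across, straight to 160 mm, shoulder to 178, neck 45 mm across to the open mouth at 215 mm. No cap, unlike the squeeze bottle. Origin at the centre of its underside, z up its axis; yaw means nothing. Friction on the bench 0.5 to 0.75: a push higher than about 40 mm may tip it; above 110 mm (upper half) it must not be pushed.
- bottle_mouth (a point): Centre of the bottle's open mouth (38 mm across inside), on the bottle's axis, 215 mm above its underside.
- bottle_foot (a point): Centre of the bottle's underside, on the bench.
- doser: Fixed steel syrup doser. Origin on the bench straight below the nozzle; its +x leads away from the robot (turned 10 degrees at most), z up. Box: x 20 to 220, y -320 to -150 mm, 150 mm tall. A 16 mm spout tube rises from the box at x 185, y -180 to 308 mm height and runs straight over to the nozzle. Pump, pipe and pail are behind and right of the box. The bench before and below the nozzle is bare.
- nozzle (a point): Outlet of the doser's nozzle, a 10 mm steel tip pointing down, 232 mm above the bench: 17 mm higher than the bottle's mouth. Bottle in place = mouth centre straight below this point (the 10 mm tip must lie wholly over the 38 mm opening).
- start (a joint): Press-in of the doser's start button in m: 0 out, 0.006 fully in. Spring return; it takes about 5 N to push fully in.
- start_top (a point): Centre of the top face of the round start button (black, 34 mm in diameter, in a metal ring 50 mm across), on top of the doser's box near its front left corner; pressed straight down. It stands 168 mm above the bench (6 mm above the ring when out) and moves with the button.
- crumb_tub_mid (a point): Middle (27 mm up) of a low square open clear plastic tub of crumbs, 110 x 110 x 55 mm, which stands in one of the two places where the bottle may stand. Leave alone.
- squeeze_bottle_mid (a point): Middle (100 mm up) of a white squeeze bottle with a closed pointed cap, 60 mm in diameter, 198 mm tall. Leave alone.
- scraper_mid (a point): A dough scraper lying flat, 150 mm wide (its y), about 120 mm long (its x), 18 mm high; point 9 mm up, at about its middle. Leave alone.
- brush_mid (a point): A pastry brush lying flat, 212 mm long along its x (from -120 to +92 mm of this point), 42 mm wide, 13 mm high. Leave alone.
- bowl_mid (a point): Middle (30 mm up) of a steel bowl 150 mm in diameter, 60 mm high. Leave alone.
- timer_mid (a point): Middle (12 mm up) of a round white kitchen timer 62 mm in diameter, 33 mm high. Leave alone.
- jug_mid (a point): Middle (42 mm up) of a steel measuring jug 80 mm in diameter, 85 mm high, handle to its +y reaching 72 mm from the axis. Leave alone.
Mind the look-alikes: they are no part of the job. What is shaped like the bottle but purple or red is not meant.

How it is judged (in metres and radians):
On the way, in this order (a step that is already met when the one before it is completed fails the run):
1. the bottle stands upright and still with its mouth under the nozzle, the button not yet pressed (horizontal distance between bottle_mouth and nozzle below 0.014 m and angle between bottle's own z axis and vertical below 0.06 rad and linear speed of bottle below 0.02 m/s and value of joint start below 0.001 m), for 0.2 s.
2. the start button is pressed in with the bottle in place (value of joint start above 0.0045 m and horizontal distance between bottle_mouth and nozzle below 0.014 m and angle between bottle's own z axis and vertical below 0.06 rad).
At the end, for the whole second after the job is handed in: The bottle stands on the bench upright (within 3.5 degrees) and at rest, its mouth centre within 14 mm (horizontally) of the nozzle's axis, the start button has been pressed at least 4.5 mm of its 6 mm and is back out (under 1 mm), and every other loose thing is within 20 mm of where it stood (all of step 1 and height (world z) of bottle_foot below 0.004 m and distance of each of crumb_tub_mid, squeeze_bottle_mid, scraper_mid, brush_mid, bowl_mid, timer_mid, jug_mid from where it was at the start of the episode below 0.02 m); the robot touches nothing.
It fails at once if the bottle is tipped (leans more than about 14 degrees) or lifted off the bench (angle between bottle's own z axis and vertical above 0.25 rad or height (world z) of bottle_foot above 0.012 m).
It fails at once if the bottle is squeezed or shoved with more than 25 N (contact force between the arm and bottle above 25 N).
It fails at once if the bottle is pushed on its upper half (above 110 mm) with more than 2 N (contact force between the arm and bottle_c1 above 2 N or contact force between the arm and bottle_c2 above 2 N).
It fails at once if the start button is pressed while the bottle is not under the nozzle (value of joint start above 0.003 m and not (horizontal distance between bottle_mouth and nozzle below 0.014 m)).
It fails at once if another thing on the bench is moved more than 20 mm (distance of any of crumb_tub_mid, squeeze_bottle_mid, scraper_mid, brush_mid, bowl_mid, timer_mid, jug_mid from where it was at the start of the episode above 0.02 m).
It also fails if it takes over 58 s, if anything falls off the work surface, if the arm or the gripper's body presses on something with over 40 N, if the wrist force passes 120 N, or if a joint passes its speed limit or range.

## Working session

There is one attempt and no reset: what is moved stays moved. The work goes in short steps, Python scripts to look and compute and a tool call to move; the robot and the scene stay as the last step left them, time stands still between calls to the robot, and variables do not carry over. Pictures are saved under pics/ and viewed, about 8 in all and at most 12, crops included, and the job is handed in when it is done.

Besides the shell and the picture viewer there is one more tool, called after ">>>" as name(argument=value, ...), one argument or row to a line, values as JSON. apply_moves: Moves the arm, as the interface text tells. Its arguments: {"type":"object","properties":{"increments":{"type":"array"}},"required":["increments"]}

```bash
mkdir -p pics
cat > h.py <<'E'
import numpy as np, cv2
from scipy.spatial.transform import Rotation as R
from cell import *
def cam(n):
    c=calibration(n); A=np.array(c["attitude"],float)
    if A.shape!=(3,3): A=R.from_euler('xyz',A).as_matrix()
    return np.array(c["camera_matrix"],float),np.array(c["distortion"],float),np.array(c["origin"],float),A
def ray(c,u,v):
    K,D,o,A=c
    p=cv2.undistortPoints(np.array([[[u,v]]],float),K,D)[0,0]
    return o,A@np.array([p[0],-p[1],-1.])
def onz(c,u,v,z):
    o,d=ray(c,u,v); return o+d*(z-o[2])/d[2]
def proj(c,P):
    K,D,o,A=c
    q=(np.atleast_2d(P)-o)@A; q=q*[1,-1,-1]
    return cv2.projectPoints(q,np.zeros(3),np.zeros(3),K,D)[0][:,0]
def save(n,f,crop=None,s=1):
    im=get_image(n)[:,:,::-1]; cv2.imwrite('pics/raw_'+f,im)
    if crop: x0,y0,x1,y1=crop; im=im[y0:y1,x0:x1]
    cv2.imwrite('pics/'+f,cv2.resize(im,None,fx=s,fy=s,interpolation=cv2.INTER_CUBIC));
E
python3 - <<'E'
from h import *
for n in('side','top','wrist'):print(n,calibration(n))
print(read_state())
save('top','top1.png',None,1.5);save('side','side1.png',None,1.5)
E
```

```text
side {'camera_matrix': array([[396.15794397,   0.        , 251.85357192],
       [  0.        , 396.15794397, 195.59796078],
       [  0.        ,   0.        ,   1.        ]]), 'distortion': array([-0.0269581,  0.       ,  0.       ,  0.       ,  0.       ]), 'origin': array([265.11753633, 821.91198876, 821.70758768]), 'attitude': array([ 0.92715319,  0.0089979 , -2.8235351 ])}
top {'camera_matrix': array([[349.4950471 ,   0.        , 256.81926964],
       [  0.        , 349.4950471 , 192.87450409],
       [  0.        ,   0.        ,   1.        ]]), 'distortion': array([-0.1017577,  0.       ,  0.       ,  0.       ,  0.       ]), 'origin': array([ 459.66947277,  -10.49681017, 1267.75243786]), 'attitude': array([ 7.30707580e-02,  5.80218943e-04, -1.59854688e+00])}
wrist {'camera_matrix': array([[327.62522004,   0.        , 252.64041519],
       [  0.        , 327.62522004, 191.78340266],
       [  0.        ,   0.        ,   1.        ]]), 'distortion': array([-0.01762191,  0.        ,  0.        ,  0.        ,  0.        ]), 'origin': array([ 284.96655852, -588.18500651,  373.65806721]), 'attitude': array([-0.28808089,  0.00332704, -1.2304965 ])}
{'clock': 0.0, 'qpos': array([ 1.16421144,  0.62932601,  0.03843264,  1.51837378, -0.02701495,
        0.99631652, -0.02001025]), 'qd': array([ 0.00017964, -0.00074386,  0.000222  , -0.00010378, -0.00104758,
       -0.00078752,  0.00074449]), 'tau': array([-6.95745930e-04, -5.63395393e+01,  1.22630272e+00, -1.93442899e+01,
        1.11056969e-02,  1.06009954e-02, -1.29961961e-05]), 'eef_pos': array([ 217.072336  , -612.01064686,  230.40011917]), 'tool_rot': array([-3.13968652e+00,  6.40895836e-06,  3.40773907e-01]), 'force': array([-0.02500133, -0.34702012, -0.52265704]), 'torque': array([-0.01022182,  0.01914313, -0.01950822]), 'width': 85.70753211031273}
```

View pics/top1.png

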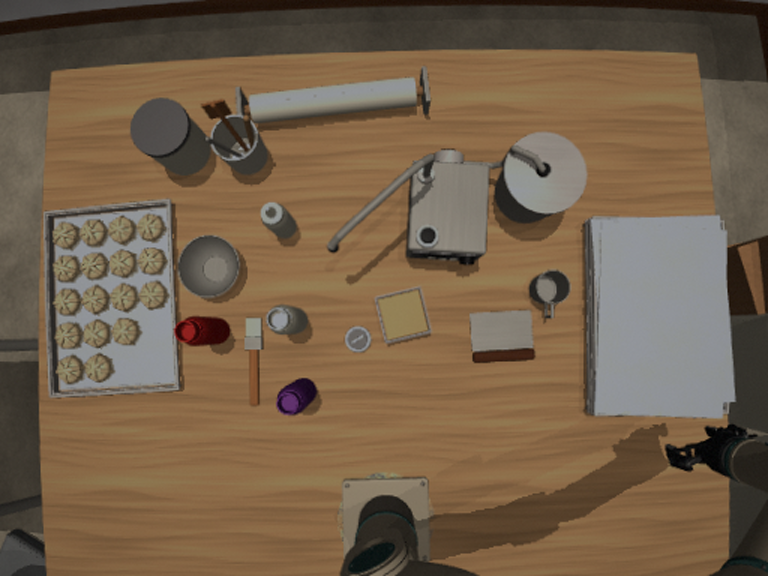

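View pics/side1.png

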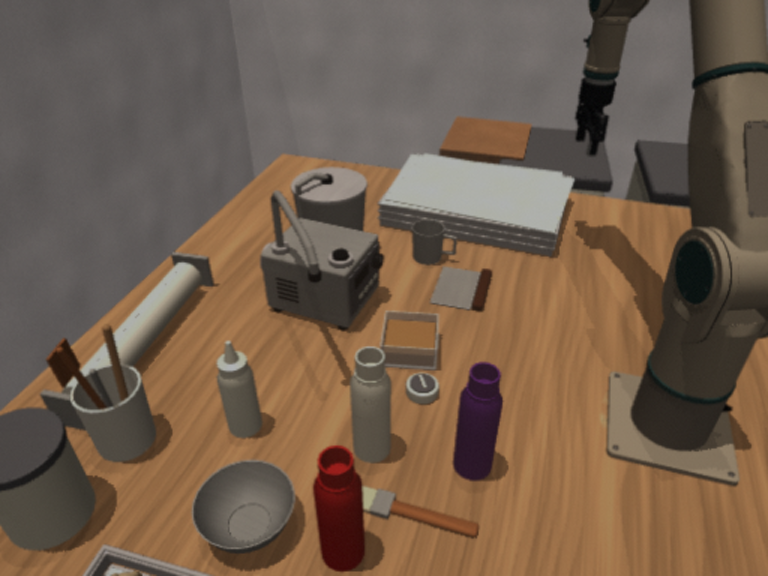

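Candidates (top view, pixels of the 1.5x picture): white open bottle (283,320); squeeze bottle with pointed cap (272,215); red (203,330) and purple (297,397) bottles. The white open one is the target, so I'm checking it and the nozzle and button in close crops.

Run:
```python
import cv2
a=cv2.imread('pics/raw_top1.png');b=cv2.imread('pics/raw_side1.png')
f=lambda im,x0,y0,x1,y1:cv2.resize(im[y0:y1,x0:x1],None,fx=5,fy=5,interpolation=cv2.INTER_CUBIC)
import numpy as np
cv2.imwrite('pics/c_top.png',f(a,170,130,320,240))
cv2.imwrite('pics/c_side.png',f(b,170,150,290,270));
```

```text
(no output)
```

View pics/c_top.png

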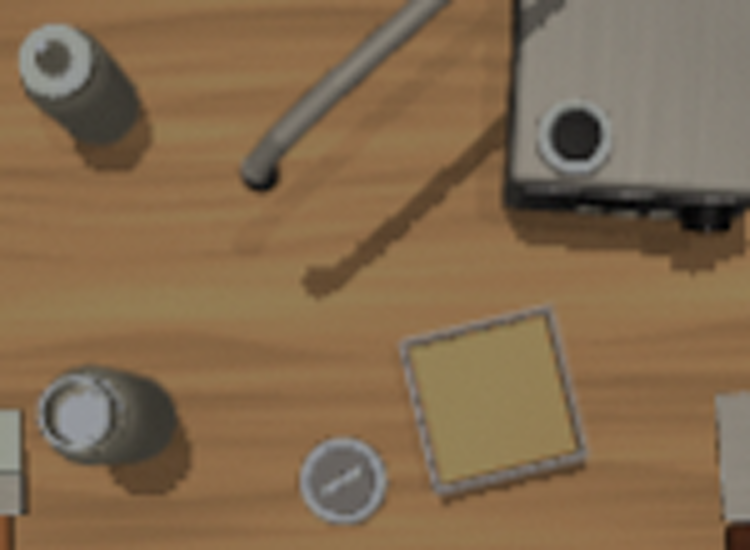

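View pics/c_side.png

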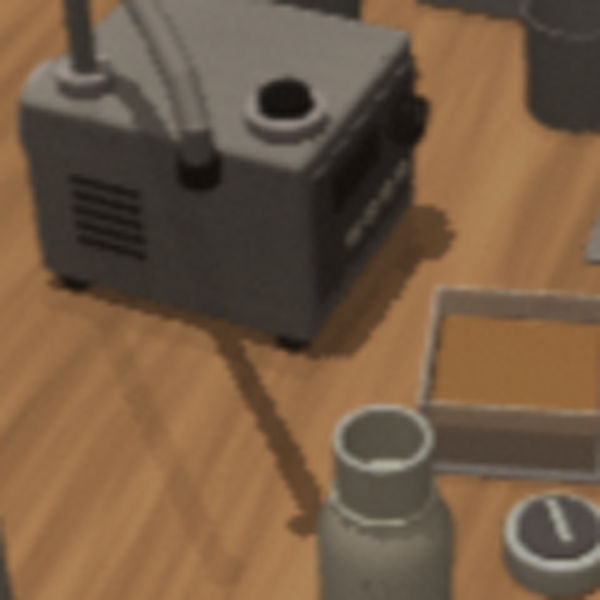

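```bash
cat > m.py <<'E'
from h import *
T=cam('top');S=cam('side')
def tri(a,b):
    (o1,d1),(o2,d2)=ray(T,*a),ray(S,*b)
    d1/=np.linalg.norm(d1);d2/=np.linalg.norm(d2)
    t=np.linalg.lstsq(np.c_[d1,-d2],o2-o1,rcond=None)[0]
    return (o1+t[0]*d1+o2+t[1]*d2)/2,np.linalg.norm(o1+t[0]*d1-o2-t[1]*d2)
t=lambda u,v:(170+u/5-.4,130+v/5-.4)
s=lambda u,v:(170+u/5-.4,150+v/5-.4)
for n,a,b,z in(('mouth',t(78,412),s(383,439),215),('nozzle',t(264,182),s(199,182),232),('button',t(577,134),s(286,97),168)):
    print(n,tri(a,b),onz(T,*a,z)[:2],onz(S,*b,z)[:2])
for n,p,z in(('timer',t(343,480),33),('tubFL',t(402,344),55),('tubBL',t(440,492),55),('tubBR',t(585,455),55),('tubFR',t(548,309),55),('boxFL',t(513,182),150)):print(n,onz(T,*p,z)[:2])
q=lambda u,v:(u/1.5-.2,v/1.5-.2)
for n,p,z in(('boxFR',(487,251),150),('boxBR',(489,165),150),('purple mouth',(291,404),215),('red mouth',(188,331),215),('squeeze',(271,212),175),('brush front',(253,318),13),('brush right',(263,335),13),('brushend',(254,405),13),('scraperL',(471,362),18),('scrTL',(470,313),5),('bowl',(210,266),60)):print(n,onz(T,*q(*p),z)[:2])
E
python3 m.py
```

```text
mouth (array([485.79009394, 206.41103509, 214.25395658]), np.float64(2.0299156239227347)) [484.79598875 205.96859646] [486.52119957 207.3590914 ]
nozzle (array([620.1980465 ,  88.58415334, 246.26746241]), np.float64(7.152195708115)) [618.96556063  88.74920661] [632.81297565  70.76116619]
button (array([ 654.61075056, -104.50420282,  170.81336426]), np.float64(2.080296703622019)) [ 654.10045209 -105.04418619] [ 657.36872505 -108.40626637]
timer [436.32131538  56.48055057]
tubFL [529.84021232  11.96911316]
tubBL [426.63295454 -11.57621333]
tubBR [ 449.30749059 -112.69957644]
tubFR [551.40972908 -90.29248334]
boxFL [627.03099686 -64.15273211]
boxFR [ 618.93276692 -233.40230514]
boxBR [ 809.63078773 -247.0372571 ]
purple mouth [312.85539286 183.16608685]
red mouth [463.51325637 391.90745629]
squeeze [712.00927566 227.02036279]
brush front [491.87455004 308.49405914]
brush right [450.47983626 284.71168957]
brushend [283.89305993 309.51175018]
scraperL [ 373.01658866 -210.62560842]
scrTL [ 489.83500481 -214.58953603]
bowl [615.0290882  397.85333555]
```

>>> apply_moves(
  increments=[
    {"tx":0.03,"ty":0.03,"tz":0.04,"rz":1},
    {"tx":0.23,"ty":0.25,"tz":0.2,"rz":8},
    {"tx":0.23,"ty":0.25,"tz":0.2,"rz":8},
    {"tx":0.23,"ty":0.25,"tz":0.2,"rz":8},
    {"tx":0.23,"ty":0.25,"tz":0.2,"rz":8},
    {"tx":0.23,"ty":0.25,"tz":0.2,"rz":8},
    {"tx":0.23,"ty":0.25,"tz":0.2,"rz":8},
    {"tx":0.23,"ty":0.25,"tz":0.2,"rz":8},
    {"tx":0.23,"ty":0.25,"tz":0.2,"rz":8},
    {"tx":0.23,"ty":0.25,"tz":0.2,"rz":8},
  ],
)

```text
$.increments[0]: bad value
```

>>> apply_moves(
  increments=[
    {"tx":0.03,"ty":0.4,"tz":0,"rz":10,"claw":0.04},
    {"tx":0.03,"ty":0.4,"tz":0,"rz":10,"claw":0.04},
    {"tx":0.03,"ty":0.4,"tz":0,"rz":10,"claw":0.04},
    {"tx":0.03,"ty":0.4,"tz":0,"rz":10,"claw":0.04},
    {"tx":0.03,"ty":0.4,"tz":0,"rz":10,"claw":0.04},
    {"tx":0.03,"ty":0.4,"tz":0,"rz":10,"claw":0.04},
    {"tx":0.03,"ty":0.4,"tz":0,"rz":10,"claw":0.04},
    {"tx":0.03,"ty":0.4,"tz":0,"rz":10,"claw":0.04},
    {"tx":0.03,"ty":0.4,"tz":0,"rz":10,"claw":0.04},
    {"tx":0.03,"ty":0.4,"tz":0,"rz":10,"claw":0.04},
  ],
)

```text
$.increments[0]: bad value
```

```bash
cat >> h.py <<'E'
def tool(deg_yaw,tilt):
    # tool x points back along -push; push dir = yaw-180; tilt leans hand back
    p=np.array([-np.cos(np.radians(deg_yaw)),-np.sin(np.radians(deg_yaw)),0]);k=np.array([0,0,1.]);t=np.radians(tilt)
    z=p*np.sin(t)-k*np.cos(t); x=-p*np.cos(t)-k*np.sin(t)
    return np.c_[x,np.cross(z,x),z]
def delta(P,Rt):
    s=read_state(); Rc=R.from_euler('xyz',s['tool_rot']).as_matrix()
    rv=R.from_matrix(Rt@Rc.T).as_rotvec(degrees=True)/5
    print('pos',s['eef_pos'].round(1),'rot',np.degrees(s['tool_rot']).round(1),'d_m',((np.array(P)-s['eef_pos'])/1000).round(4),'rv',rv.round(2))
E
python3 - <<'E'
from h import *
s=read_state();print(s['clock'],s['qpos'].round(2),s['width'])
delta([430,255,400],tool(138,0));delta([430,255,400],tool(138,35))
E
```

```text
0.1 [ 1.16  0.63  0.04  1.52 -0.03  1.   -0.02] 85.31438693585582
pos [ 217.1 -612.1  230.5] rot [-179.9    0.    19.5] d_m [0.2129 0.8671 0.1695] rv [-0.000e+00 -2.000e-02  2.369e+01]
pos [ 217.1 -612.1  230.5] rot [-179.9    0.    19.5] d_m [0.2129 0.8671 0.1695] rv [-8.22  1.61 22.84]
```

>>> apply_moves(
  increments=[
    {"tx":0.03,"ty":0.03,"tz":0.03,"rx":0,"ry":0,"rz":1,"claw":0.04},
    {"tx":0.06,"ty":0.06,"tz":0.06,"rx":0,"ry":0,"rz":2,"claw":0.04},
    {"tx":0.23,"ty":0.25,"tz":0.2,"rx":0,"ry":0,"rz":8,"claw":0.04},
    {"tx":0.23,"ty":0.25,"tz":0.2,"rx":0,"ry":0,"rz":8,"claw":0.04},
    {"tx":0.23,"ty":0.25,"tz":0.2,"rx":0,"ry":0,"rz":8,"claw":0.04},
    {"tx":0.23,"ty":0.25,"tz":0.2,"rx":0,"ry":0,"rz":8,"claw":0.04},
    {"tx":0.23,"ty":0.25,"tz":0.2,"rx":0,"ry":0,"rz":8,"claw":0.04},
    {"tx":0.23,"ty":0.25,"tz":0.2,"rx":0,"ry":0,"rz":8,"claw":0.04},
    {"tx":0.23,"ty":0.25,"tz":0.2,"rx":0,"ry":0,"rz":8,"claw":0.04},
    {"tx":0.23,"ty":0.25,"tz":0.2,"rx":0,"ry":0,"rz":8,"claw":0.04},
  ],
)

```text
clock: 1.1
eef_pos: [447.8, -361.9, 431.4]
tool_rot: [3.141, 0.0, 1.041]
force: [-0.4, -1.4, -1.3]
width: 40.3
```

>>> apply_moves(
  increments=[
    {"tx":0.03,"ty":0.42,"tz":0,"rx":0,"ry":0,"rz":10,"claw":0.04},
    {"tx":0.03,"ty":0.42,"tz":0,"rx":0,"ry":0,"rz":10,"claw":0.04},
    {"tx":0.03,"ty":0.42,"tz":0,"rx":0,"ry":0,"rz":10,"claw":0.04},
    {"tx":0.03,"ty":0.42,"tz":0,"rx":0,"ry":0,"rz":10,"claw":0.04},
    {"tx":0.03,"ty":0.42,"tz":0,"rx":0,"ry":0,"rz":10,"claw":0.04},
    {"tx":0.03,"ty":0.42,"tz":0,"rx":0,"ry":0,"rz":10,"claw":0.04},
    {"tx":0.03,"ty":0.42,"tz":0,"rx":0,"ry":0,"rz":10,"claw":0.04},
    {"tx":0.03,"ty":0.42,"tz":0,"rx":0,"ry":0,"rz":10,"claw":0.04},
    {"tx":0.03,"ty":0.42,"tz":0,"rx":0,"ry":0,"rz":10,"claw":0.04},
    {"tx":0.03,"ty":0.42,"tz":0,"rx":0,"ry":0,"rz":10,"claw":0.04},
  ],
)

```text
clock: 2.1
eef_pos: [476.7, 59.6, 430.5]
tool_rot: [-3.14, -0.002, 1.916]
force: [0.1, -1.0, -0.5]
width: 39.8
```

Run:
```python
from h import *
s=read_state();print(s['clock'],s['qpos'].round(2),s['width'])
delta([440,248,400],tool(138,35))
```

```text
2.1 [ 0.26  0.23 -0.57  1.63  0.13  1.31  0.02] 39.819734835134334
pos [476.7  59.6 430.5] rot [-1.799e+02 -1.000e-01  1.098e+02] d_m [-0.0367  0.1884 -0.0305] rv [-5.88 -3.96  5.47]
```

>>> apply_moves(
  increments=[
    {"tx":-0.037,"ty":0.188,"tz":-0.03,"rx":-5.88,"ry":-3.96,"rz":5.47,"claw":0.04},
    {"tx":-0.037,"ty":0.188,"tz":-0.03,"rx":-5.88,"ry":-3.96,"rz":5.47,"claw":0.04},
    {"tx":-0.037,"ty":0.188,"tz":-0.03,"rx":-5.88,"ry":-3.96,"rz":5.47,"claw":0.04},
    {"tx":-0.037,"ty":0.188,"tz":-0.03,"rx":-5.88,"ry":-3.96,"rz":5.47,"claw":0.04},
    {"tx":-0.037,"ty":0.188,"tz":-0.03,"rx":-5.88,"ry":-3.96,"rz":5.47,"claw":0.04},
    {"tx":-0.037,"ty":0.188,"tz":-0.03,"rx":-5.88,"ry":-3.96,"rz":5.47,"claw":0.04},
    {"tx":-0.037,"ty":0.188,"tz":-0.03,"rx":-5.88,"ry":-3.96,"rz":5.47,"claw":0.04},
    {"tx":-0.037,"ty":0.188,"tz":-0.03,"rx":-5.88,"ry":-3.96,"rz":5.47,"claw":0.04},
    {"tx":-0.037,"ty":0.188,"tz":-0.03,"rx":-5.88,"ry":-3.96,"rz":5.47,"claw":0.04},
    {"tx":-0.037,"ty":0.188,"tz":-0.03,"rx":-5.88,"ry":-3.96,"rz":5.47,"claw":0.04},
  ],
)

```text
clock: 3.1
eef_pos: [441.5, 243.6, 401.9]
tool_rot: [3.136, 0.612, 2.398]
force: [-0.0, -0.3, -0.0]
width: 39.9
```

Run:
```python
from h import *
s=read_state();print(s['clock'],s['qpos'].round(2),s['width'])
delta([440,248,18],tool(138,35))
a=np.degrees
c=cam('wrist');np.set_printoptions(suppress=True,precision=3);print(c[2],c[3]); np.save('wc.npy',np.r_[c[2][None],c[3]])
print(proj(c,[[485.5,206.5,215],[617,88,232]]))
save('wrist','w1.png',None,1.5)
```

```text
3.1 [-0.44  0.32 -0.7   1.81  0.8   1.39 -0.59] 39.8905243391134
pos [441.5 243.6 401.9] rot [179.7  35.1 137.4] d_m [-0.0015  0.0044 -0.3839] rv [-0.02  0.05  0.09]
[336.699 338.613 477.649] [[ 0.675 -0.456 -0.58 ]
 [ 0.737  0.423  0.526]
 [ 0.005 -0.783  0.622]]
[[254.342 107.718]
 [254.966 222.102]]
```

View pics/w1.png

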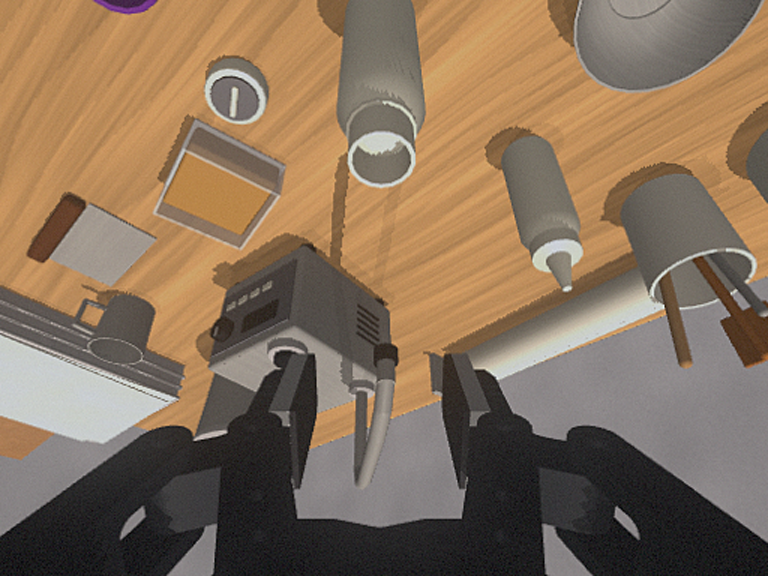

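Run:
```python
import cv2,numpy as np
w=cv2.imread('pics/raw_w1.png');a=cv2.imread('pics/raw_top1.png');b=cv2.imread('pics/raw_side1.png')
f=lambda im,x0,y0:np.clip(cv2.resize(im[y0:y0+40,x0:x0+32],None,fx=8,fy=8,interpolation=cv2.INTER_NEAREST)*1.6,0,255).astype('u1')
cv2.imwrite('pics/noz.png',np.hstack([f(w,240,205),f(a,208,145),f(b,195,165)]))
```

```text
(no output)
```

View pics/noz.png

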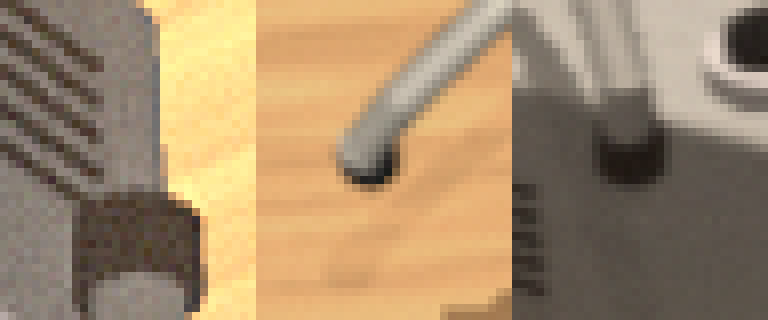

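Run:
```python
from h import *
from scipy.optimize import least_squares
m=np.load('wc.npy');c=cam('wrist');W=(c[0],c[1],m[0],m[1:]);T=cam('top');S=cam('side')
obs=[(W,257,232.3),(T,222.1,166.3),(S,209.3,185)]
f=lambda P:np.concatenate([proj(c,P)[0]-[u,v] for c,u,v in obs])
r=least_squares(f,[617,88,232]);print(r.x,r.fun)
for z in(225,232,240):
    g=lambda q:f([q[0],q[1],z]);r=least_squares(g,[617,88]);print(z,r.x,r.fun.round(2))
Y=lambda y:np.array([[np.cos(y),-np.sin(y)],[np.sin(y),np.cos(y)]])
corners=np.array([[20,-150],[20,-320],[220,-320]]);meas=np.array([[627,-64.2],[619,-233.4],[809.6,-247]])
r=least_squares(lambda p:((corners@Y(p[2]).T+p[:2])-meas).ravel(),[617,88,0]);print('doser',r.x,r.fun.round(1))
print('button in doser',(np.array([654.6,-105.])-r.x[:2])@Y(r.x[2]))
```

```text
[619.8720491   89.04107933 247.86509987] [ 0.09804922  0.33317578 -0.33473999 -1.40584926  1.52737058  0.78559409]
225 [635.4267513   73.57668373] [-0.91 -5.37  5.45 -5.5  -1.07  3.64]
232 [630.73306824  78.26261474] [-0.61 -3.68  3.72 -4.29 -0.31  2.77]
240 [625.29685816  83.66895342] [-0.26 -1.68  1.7  -2.86  0.6   1.77]
doser [ 6.17499955e+02  8.73016708e+01 -7.12503760e-02] [-0.2  0.5 -4.3  0.1  4.6 -0.5]
button in doser [  50.69588992 -189.17260025]
```

>>> apply_moves(
  increments=[
    {"tx":-0.003,"ty":0.004,"tz":-0.34,"rx":0,"ry":0.05,"rz":0.2,"claw":0.04},
    {"tx":-0.003,"ty":0.004,"tz":-0.34,"rx":0,"ry":0.05,"rz":0.2,"claw":0.04},
    {"tx":-0.003,"ty":0.004,"tz":-0.34,"rx":0,"ry":0.05,"rz":0.2,"claw":0.04},
    {"tx":-0.003,"ty":0.004,"tz":-0.34,"rx":0,"ry":0.05,"rz":0.2,"claw":0.04},
    {"tx":-0.003,"ty":0.004,"tz":-0.34,"rx":0,"ry":0.05,"rz":0.2,"claw":0.04},
    {"tx":-0.003,"ty":0.004,"tz":-0.34,"rx":0,"ry":0.05,"rz":0.2,"claw":0.04},
    {"tx":-0.003,"ty":0.004,"tz":-0.34,"rx":0,"ry":0.05,"rz":0.2,"claw":0.04},
    {"tx":-0.003,"ty":0.004,"tz":-0.34,"rx":0,"ry":0.05,"rz":0.2,"claw":0.04},
    {"tx":-0.003,"ty":0.004,"tz":-0.35,"rx":0,"ry":0.05,"rz":0.2,"claw":0.04},
    {"tx":-0.003,"ty":0.004,"tz":-0.36,"rx":0,"ry":0.05,"rz":0.2,"claw":0.04},
  ],
)

```text
clock: 4.15
eef_pos: [438.6, 250.3, 43.0]
tool_rot: [3.136, 0.61, 2.419]
force: [0.8, 0.2, 0.3]
width: 40.3
```

Run:
```python
from h import *
s=read_state();print(s['clock'],s['qpos'].round(2),s['width'],s['force'])
delta([439,247.5,18],tool(138.6,35))
save('side','side2.png',(130,120,450,360),2.4)
```

```text
4.15 [-0.65  0.9  -0.5   2.13  1.38  1.02 -1.43] 40.253409402298786 [0.76798136 0.16202356 0.2646027 ]
pos [438.6 250.3  43. ] rot [179.7  34.9 138.6] d_m [ 0.0004 -0.0028 -0.025 ] rv [-0.05  0.03 -0.04]
```

View pics/side2.png

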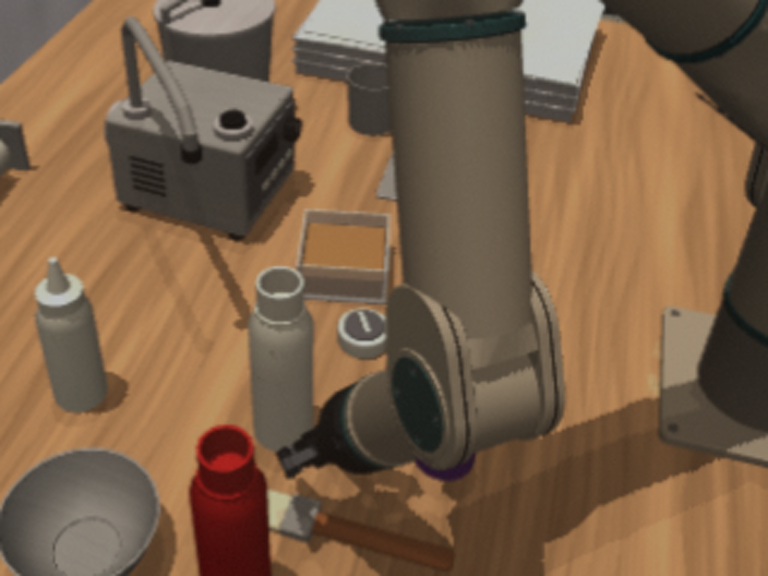

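Run:
```python
from h import *
save('top','top2.png',(110,120,310,300),3.5)
```

```text
(no output)
```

View pics/top2.png

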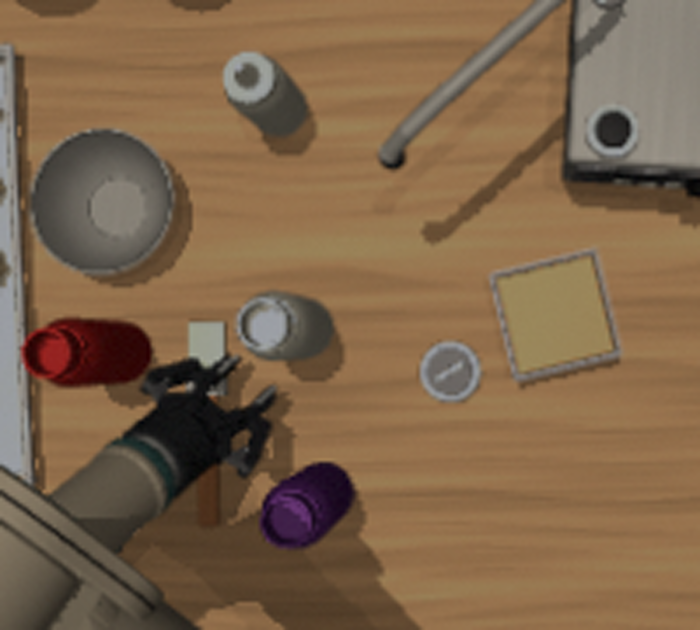

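>>> apply_moves(
  increments=[
    {"tx":0,"ty":-0.003,"tz":-0.012,"rx":0,"ry":0,"rz":0,"claw":0.04},
    {"tx":0,"ty":-0.003,"tz":-0.024,"rx":0,"ry":0,"rz":0,"claw":0.04},
    {"tx":0,"ty":-0.003,"tz":-0.024,"rx":0,"ry":0,"rz":0,"claw":0.04},
    {"tx":0.004,"ty":-0.0065,"tz":-0.024,"rx":0,"ry":0,"rz":0,"claw":0.04},
    {"tx":0.008,"ty":-0.01,"tz":-0.024,"rx":0,"ry":0,"rz":0,"claw":0.04},
    {"tx":0.011,"ty":-0.0127,"tz":-0.024,"rx":0,"ry":0,"rz":0,"claw":0.04},
    {"tx":0.014,"ty":-0.0153,"tz":-0.024,"rx":0,"ry":0,"rz":0,"claw":0.04},
    {"tx":0.017,"ty":-0.018,"tz":-0.024,"rx":0,"ry":0,"rz":0,"claw":0.04},
    {"tx":0.02,"ty":-0.0206,"tz":-0.024,"rx":0,"ry":0,"rz":0,"claw":0.04},
    {"tx":0.023,"ty":-0.0233,"tz":-0.024,"rx":0,"ry":0,"rz":0,"claw":0.04},
  ],
)

```text
clock: 5.25
eef_pos: [460.5, 225.9, 17.3]
tool_rot: [3.141, 0.609, 2.423]
force: [-2.5, 1.3, 0.7]
width: 40.0
```

>>> apply_moves(
  increments=[
    {"tx":0.003,"ty":-0.0026,"tz":0,"rx":0,"ry":0,"rz":0,"claw":0.04},
    {"tx":0.007,"ty":-0.006,"tz":0,"rx":0,"ry":0,"rz":0,"claw":0.04},
    {"tx":0.012,"ty":-0.0104,"tz":0,"rx":0,"ry":0,"rz":0,"claw":0.04},
    {"tx":0.018,"ty":-0.0155,"tz":0,"rx":0,"ry":0,"rz":0,"claw":0.04},
    {"tx":0.024,"ty":-0.0207,"tz":0,"rx":0,"ry":0,"rz":0,"claw":0.04},
    {"tx":0.03,"ty":-0.0259,"tz":0,"rx":0,"ry":0,"rz":0,"claw":0.04},
    {"tx":0.036,"ty":-0.031,"tz":0,"rx":0,"ry":0,"rz":0,"claw":0.04},
    {"tx":0.042,"ty":-0.0362,"tz":0,"rx":0,"ry":0,"rz":0,"claw":0.04},
    {"tx":0.048,"ty":-0.0414,"tz":0,"rx":0,"ry":0,"rz":0,"claw":0.04},
    {"tx":0.054,"ty":-0.0466,"tz":0,"rx":0,"ry":0,"rz":0,"claw":0.04},
    {"tx":0.059,"ty":-0.0509,"tz":0,"rx":0,"ry":0,"rz":0,"claw":0.04},
    {"tx":0.063,"ty":-0.0543,"tz":0,"rx":0,"ry":0,"rz":0,"claw":0.04},
  ],
)

```text
clock: 6.45
eef_pos: [523.7, 171.1, 17.3]
tool_rot: [3.142, 0.609, 2.422]
force: [-0.8, 1.8, -0.4]
width: 40.0
```

Run:
```python
from h import *
delta([583,120,17],tool(138.6,35))
save('top','top3.png',(150,110,300,230),5)
T=cam('top');print(proj(T,[[485.5+63,206.5-54.3,215],[619.5,88.5,232],[619.5,88.5,215]]))
```

```text
pos [523.7 171.1  17.3] rot [180.   34.9 138.8] d_m [ 0.0593 -0.0511 -0.0003] rv [-0.01 -0.01 -0.04]
[[202.52455649 190.5001807 ]
 [222.47968405 165.82080676]
 [223.02909847 166.65911155]]
```

View pics/top3.png

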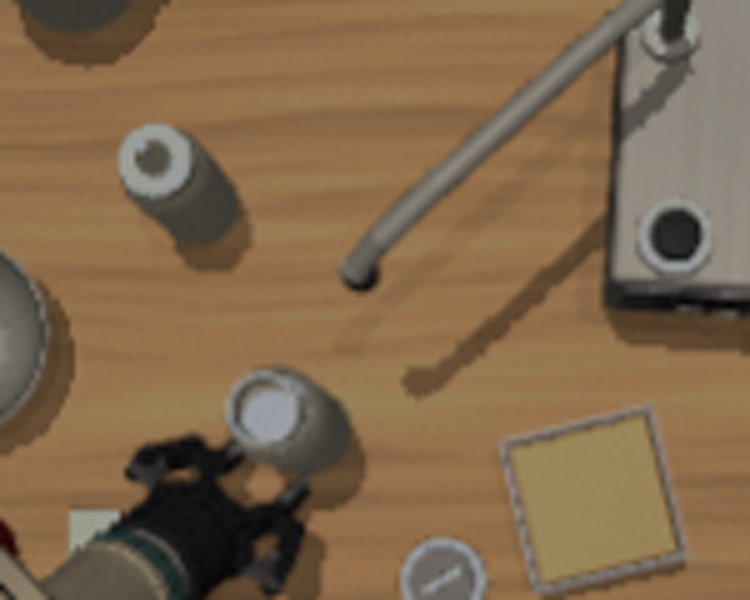

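>>> apply_moves(
  increments=[
    {"tx":0.003,"ty":-0.0026,"tz":0,"rx":0,"ry":0,"rz":0,"claw":0.04},
    {"tx":0.008,"ty":-0.0068,"tz":0,"rx":0,"ry":0,"rz":0,"claw":0.04},
    {"tx":0.014,"ty":-0.012,"tz":0,"rx":0,"ry":0,"rz":0,"claw":0.04},
    {"tx":0.02,"ty":-0.0171,"tz":0,"rx":0,"ry":0,"rz":0,"claw":0.04},
    {"tx":0.026,"ty":-0.0222,"tz":0,"rx":0,"ry":0,"rz":0,"claw":0.04},
    {"tx":0.032,"ty":-0.0274,"tz":0,"rx":0,"ry":0,"rz":0,"claw":0.04},
    {"tx":0.038,"ty":-0.0325,"tz":0,"rx":0,"ry":0,"rz":0,"claw":0.04},
    {"tx":0.044,"ty":-0.0376,"tz":0,"rx":0,"ry":0,"rz":0,"claw":0.04},
    {"tx":0.05,"ty":-0.0428,"tz":0,"rx":0,"ry":0,"rz":0,"claw":0.04},
    {"tx":0.056,"ty":-0.0479,"tz":0,"rx":0,"ry":0,"rz":0,"claw":0.04},
    {"tx":0.061,"ty":-0.0522,"tz":0,"rx":0,"ry":0,"rz":0,"claw":0.04},
    {"tx":0.064,"ty":-0.0548,"tz":0,"rx":0,"ry":0,"rz":0,"claw":0.04},
  ],
)

```text
clock: 7.7
eef_pos: [587.8, 116.1, 17.3]
tool_rot: [3.141, 0.61, 2.422]
force: [-1.5, 1.8, -0.3]
width: 40.1
```

Run:
```python
from h import *
a=get_image('top')[:,:,::-1];b=get_image('side')[:,:,::-1];cv2.imwrite('pics/raw_top4.png',a);cv2.imwrite('pics/raw_side4.png',b)
f=lambda im,x0,y0,k:cv2.resize(im[y0:y0+60,x0:x0+45],None,fx=8,fy=8,interpolation=cv2.INTER_CUBIC)
cv2.imwrite('pics/j4.png',np.hstack([f(a,200,140,8),f(b,190,165,8)]))
delta([595.5,109.5,17],tool(138.6,35))
```

```text
pos [588.  116.   17.5] rot [180.   35.  138.7] d_m [ 0.0075 -0.0065 -0.0005] rv [-0.   -0.   -0.03]
```

View pics/j4.png

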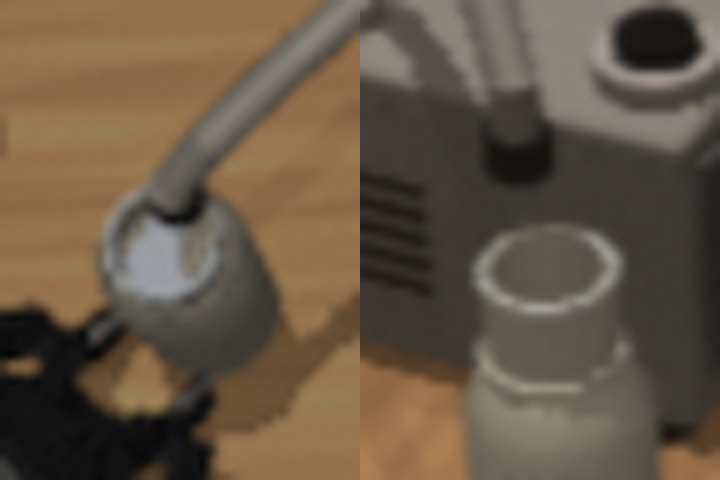

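Run:
```python
from h import *
T=cam('top');S=cam('side')
print(onz(T,219.8,170.2,215),onz(S,213.0,198.1,215))
print(proj(S,[[619.5,88.5,215],[619.5,88.5,248],[619.5,88.5,232]]),proj(T,[[619.5,88.5,215]]))
```

```text
[608.92749222  98.54130536 215.        ] [613.83942016  95.16624936 215.        ]
[[211.96024115 196.187604  ]
 [211.04537202 185.64787428]
 [211.4932676  190.81005846]] [[223.02909847 166.65911155]]
```

Run:
```python
from h import *
T=cam('top');S=cam('side');m=np.load('wc.npy');c=cam('wrist');W=(c[0],c[1],m[0],m[1:])
print(onz(S,209.2,185.2,248),onz(T,222.1,165,248),onz(W,257,232.3,248))
```

```text
[624.67843347  88.10273484 248.        ] [619.50661931  88.04539742 248.        ] [618.98373221  89.65893901 248.        ]
```

>>> apply_moves(
  increments=[
    {"tx":0.002,"ty":-0.0017,"tz":0,"rx":0,"ry":0,"rz":0,"claw":0.04},
    {"tx":0.005,"ty":-0.0043,"tz":0,"rx":0,"ry":0,"rz":0,"claw":0.04},
    {"tx":0.008,"ty":-0.0069,"tz":0,"rx":0,"ry":0,"rz":0,"claw":0.04},
    {"tx":0.01,"ty":-0.0086,"tz":0,"rx":0,"ry":0,"rz":0,"claw":0.04},
    {"tx":0.01,"ty":-0.0086,"tz":0,"rx":0,"ry":0,"rz":0,"claw":0.04},
  ],
)

```text
clock: 8.3
eef_pos: [597.9, 107.9, 17.4]
tool_rot: [3.141, 0.61, 2.422]
force: [-0.9, 0.5, -0.6]
width: 39.9
```

>>> apply_moves(
  increments=[
    {"tx":-0.004,"ty":0.0035,"tz":0,"rx":0,"ry":0,"rz":0,"claw":0.04},
    {"tx":-0.012,"ty":0.0105,"tz":0,"rx":0,"ry":0,"rz":0,"claw":0.04},
    {"tx":-0.025,"ty":0.022,"tz":0,"rx":0,"ry":0,"rz":0,"claw":0.04},
    {"tx":-0.045,"ty":0.04,"tz":0,"rx":0,"ry":0,"rz":0,"claw":0.04},
    {"tx":-0.06,"ty":0.053,"tz":0,"rx":0,"ry":0,"rz":0,"claw":0.04},
    {"tx":-0.06,"ty":0.053,"tz":0,"rx":0,"ry":0,"rz":0,"claw":0.04},
  ],
)

```text
clock: 8.9
eef_pos: [534.3, 165.9, 16.7]
tool_rot: [3.141, 0.605, 2.43]
force: [0.3, 0.7, -0.3]
width: 39.8
```

Run:
```python
from h import *
a=get_image('top')[:,:,::-1];b=get_image('side')[:,:,::-1];cv2.imwrite('pics/raw_top5.png',a);cv2.imwrite('pics/raw_side5.png',b)
f=lambda im,x0,y0,k:cv2.resize(im[y0:y0+60,x0:x0+45],None,fx=8,fy=8,interpolation=cv2.INTER_CUBIC)
cv2.imwrite('pics/j5.png',np.hstack([f(a,200,140,8),f(b,190,165,8)]))
delta([600,105,17],tool(138.6,35))
```

```text
pos [536.9 162.1  17.4] rot [-180.    34.9  138.9] d_m [ 0.0631 -0.0571 -0.0004] rv [-0.01 -0.01 -0.07]
```

View pics/j5.png

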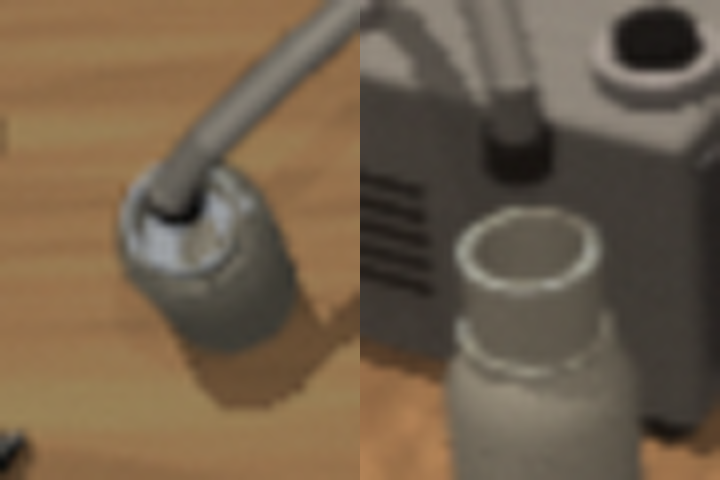

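>>> apply_moves(
  increments=[
    {"tx":-0.02,"ty":0.01,"tz":0.03,"rx":0,"ry":0,"rz":0,"claw":0},
    {"tx":-0.05,"ty":0,"tz":0.08,"rx":0,"ry":0,"rz":0,"claw":0},
    {"tx":-0.05,"ty":0,"tz":0.4,"rx":0,"ry":0,"rz":0,"claw":0},
    {"tx":-0.05,"ty":0,"tz":0.4,"rx":0,"ry":0,"rz":0,"claw":0},
    {"tx":-0.05,"ty":0,"tz":0.4,"rx":0,"ry":0,"rz":0,"claw":0},
    {"tx":-0.05,"ty":0,"tz":0.4,"rx":0,"ry":0,"rz":0,"claw":0},
    {"tx":-0.05,"ty":0,"tz":0.4,"rx":0,"ry":0,"rz":0,"claw":0},
    {"tx":-0.05,"ty":0,"tz":0.4,"rx":0,"ry":0,"rz":0,"claw":0},
    {"tx":-0.05,"ty":0,"tz":0.4,"rx":0,"ry":0,"rz":0,"claw":0},
    {"tx":-0.05,"ty":0,"tz":0.4,"rx":0,"ry":0,"rz":0,"claw":0},
    {"tx":-0.05,"ty":0,"tz":0.4,"rx":0,"ry":0,"rz":0,"claw":0},
  ],
)

```text
clock: 10.1
eef_pos: [487.3, 160.1, 417.6]
tool_rot: [3.141, 0.61, 2.42]
force: [-0.6, 0.2, -0.5]
width: 0.1
```

Run:
```python
from h import *
print(read_state()['qpos'].round(2));delta([500,-105,400],tool(139,0))
```

```text
[-0.29  0.23 -0.61  1.86  0.79  1.24 -0.36]
pos [487.3 160.1 417.6] rot [180.   35.  138.7] d_m [ 0.0127 -0.2651 -0.0176] rv [4.6  5.27 0.06]
```

>>> apply_moves(
  increments=[
    {"tx":0.013,"ty":-0.265,"tz":-0.018,"rx":4.6,"ry":5.27,"rz":0.06,"claw":0},
    {"tx":0.013,"ty":-0.265,"tz":-0.018,"rx":4.6,"ry":5.27,"rz":0.06,"claw":0},
    {"tx":0.013,"ty":-0.265,"tz":-0.018,"rx":4.6,"ry":5.27,"rz":0.06,"claw":0},
    {"tx":0.013,"ty":-0.265,"tz":-0.018,"rx":4.6,"ry":5.27,"rz":0.06,"claw":0},
    {"tx":0.013,"ty":-0.265,"tz":-0.018,"rx":4.6,"ry":5.27,"rz":0.06,"claw":0},
    {"tx":0.013,"ty":-0.265,"tz":-0.018,"rx":4.6,"ry":5.27,"rz":0.06,"claw":0},
    {"tx":0.013,"ty":-0.265,"tz":-0.018,"rx":4.6,"ry":5.27,"rz":0.06,"claw":0},
    {"tx":0.013,"ty":-0.265,"tz":-0.018,"rx":4.6,"ry":5.27,"rz":0.06,"claw":0},
    {"tx":0.013,"ty":-0.265,"tz":-0.018,"rx":4.6,"ry":5.27,"rz":0.06,"claw":0},
  ],
)

```text
clock: 11.0
eef_pos: [499.7, -101.7, 398.3]
tool_rot: [3.141, -0.004, 2.43]
force: [-0.1, 0.1, 0.0]
width: 0.1
```

Run:
```python
from h import *
print(read_state()['qpos'].round(2));delta([654.5,-105,190],tool(139,0))
c=cam('wrist'); print(proj(c,[654.5,-105,168]))
im=get_image('wrist')[:,:,::-1];cv2.imwrite('pics/raw_w2.png',im)
g=cv2.cvtColor(im,cv2.COLOR_BGR2GRAY);u,v=proj(c,[654.5,-105,168])[0].astype(int)
w=g[max(0,v-20):v+20,max(0,u-20):u+20];print(w.shape)
_,b=cv2.threshold(w,0,255,cv2.THRESH_OTSU+cv2.THRESH_BINARY_INV)
n,l,st,ce=cv2.connectedComponentsWithStats(b)
for i in range(1,n):
    p=ce[i]+[max(0,u-20),max(0,v-20)];print(st[i],p,onz(c,*p,168))
```

```text
[ 0.49  0.3  -0.46  1.63  0.13  1.25  0.86]
pos [ 499.7 -101.7  398.3] rot [179.9  -0.2 139.2] d_m [ 0.1548 -0.0033 -0.2083] rv [-0.04 -0.03 -0.04]
[[330.73941493 254.55113672]]
(40, 40)
[0 0 2 2 3] [310.33333333 234.33333333] [ 615.7915081  -107.47598734  168.        ]
[  0   0  36  18 136] [321.77941176 238.01470588] [629.02149384 -99.76905674 168.        ]
[  6   8  28  27 591] [329.49915398 254.72588832] [ 653.66648974 -106.33121086  168.        ]
[ 0 24  1  2  2] [310.  258.5] [ 641.67910906 -128.19106127  168.        ]
```

>>> apply_moves(
  increments=[
    {"tx":0.154,"ty":-0.004,"tz":0,"rx":0,"ry":0,"rz":0,"claw":0},
    {"tx":0.154,"ty":-0.004,"tz":0,"rx":0,"ry":0,"rz":0,"claw":0},
    {"tx":0.154,"ty":-0.004,"tz":0,"rx":0,"ry":0,"rz":0,"claw":0},
    {"tx":0.154,"ty":-0.004,"tz":0,"rx":0,"ry":0,"rz":0,"claw":0},
    {"tx":0.154,"ty":-0.004,"tz":-0.2,"rx":0,"ry":0,"rz":0,"claw":0},
    {"tx":0.154,"ty":-0.004,"tz":-0.2,"rx":0,"ry":0,"rz":0,"claw":0},
    {"tx":0.154,"ty":-0.004,"tz":-0.2,"rx":0,"ry":0,"rz":0,"claw":0},
    {"tx":0.154,"ty":-0.004,"tz":-0.2,"rx":0,"ry":0,"rz":0,"claw":0},
    {"tx":0.154,"ty":-0.004,"tz":-0.215,"rx":0,"ry":0,"rz":0,"claw":0},
    {"tx":0.154,"ty":-0.004,"tz":-0.215,"rx":0,"ry":0,"rz":0,"claw":0},
  ],
)

```text
clock: 12.05
eef_pos: [652.8, -105.6, 182.8]
tool_rot: [-3.141, -0.005, 2.431]
force: [0.1, -0.4, -0.1]
width: 0.0
```

Run:
```python
from h import *
delta([654,-105.5,168],tool(139,0));print(read_state()['force'])
save('side','side6.png',(150,110,350,260),4)
```

```text
pos [ 652.8 -105.6  182.8] rot [-180.    -0.3  139.3] d_m [ 0.0012  0.0001 -0.0148] rv [-0.03 -0.05 -0.05]
[ 0.14530522 -0.35416355 -0.11847334]
```

View pics/side6.png

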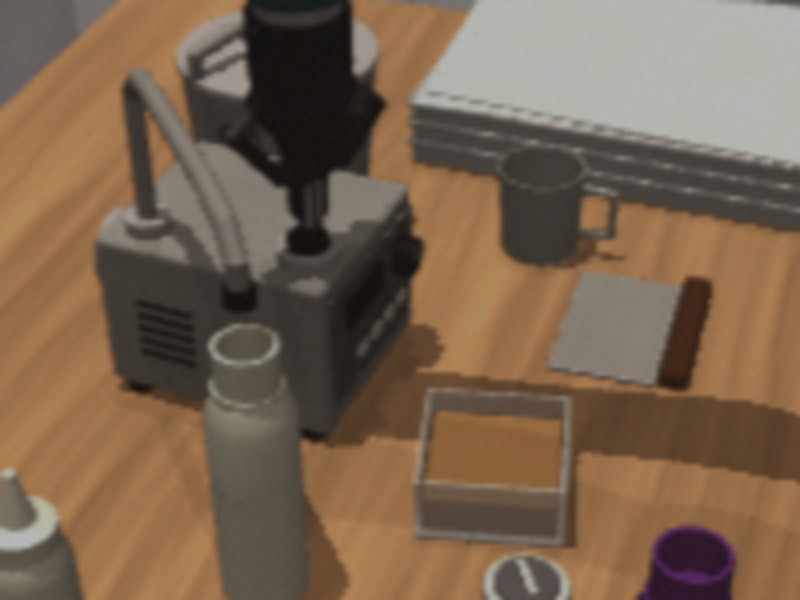

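The closed fingers hang over the button at about (307,240). The bottle stands upright with its mouth at (245,345), under the nozzle at (238,295). Next I press in small steps.

>>> apply_moves(
  increments=[
    {"tx":0.001,"ty":0,"tz":-0.009,"rx":0,"ry":0,"rz":0,"claw":0},
    {"tx":0.001,"ty":0,"tz":-0.012,"rx":0,"ry":0,"rz":0,"claw":0},
    {"tx":0.001,"ty":0,"tz":-0.015,"rx":0,"ry":0,"rz":0,"claw":0},
    {"tx":0.001,"ty":0,"tz":-0.017,"rx":0,"ry":0,"rz":0,"claw":0},
    {"tx":0.001,"ty":0,"tz":-0.0185,"rx":0,"ry":0,"rz":0,"claw":0},
    {"tx":0.001,"ty":0,"tz":-0.0185,"rx":0,"ry":0,"rz":0,"claw":0},
  ],
)

```text
clock: 12.7
eef_pos: [656.3, -107.6, 166.7]
tool_rot: [3.139, 0.001, 2.428]
force: [1.4, 0.5, 5.1]
width: -0.0
```

>>> apply_moves(
  increments=[
    {"tx":-0.001,"ty":0.001,"tz":-0.0015,"rx":0,"ry":0,"rz":0,"claw":0},
    {"tx":-0.001,"ty":0.001,"tz":-0.003,"rx":0,"ry":0,"rz":0,"claw":0},
    {"tx":-0.001,"ty":0.001,"tz":-0.003,"rx":0,"ry":0,"rz":0,"claw":0},
  ],
)

```text
clock: 13.0
eef_pos: [656.3, -107.6, 165.9]
tool_rot: [3.138, 0.004, 2.427]
force: [-0.4, -1.9, 15.4]
width: -0.3
```

>>> apply_moves(
  increments=[
    {"tx":0,"ty":0,"tz":-0.002,"rx":0,"ry":0,"rz":0,"claw":0},
    {"tx":0,"ty":0,"tz":-0.002,"rx":0,"ry":0,"rz":0,"claw":0},
  ],
)

```text
clock: 13.2
eef_pos: [656.4, -107.6, 165.8]
tool_rot: [3.138, 0.005, 2.427]
force: [-4.3, -1.0, 25.1]
width: 0.2
```

>>> apply_moves(
  increments=[
    {"tx":0,"ty":0,"tz":0.005,"rx":0,"ry":0,"rz":0,"claw":0},
    {"tx":0,"ty":0,"tz":0.005,"rx":0,"ry":0,"rz":0,"claw":0},
  ],
)

```text
clock: 13.4
eef_pos: [656.0, -107.5, 167.7]
tool_rot: [3.138, 0.003, 2.427]
force: [2.7, -1.8, 3.7]
width: -0.0
```

>>> apply_moves(
  increments=[
    {"tx":0,"ty":0,"tz":0.002,"rx":0,"ry":0,"rz":0,"claw":0},
    {"tx":0,"ty":0,"tz":0.002,"rx":0,"ry":0,"rz":0,"claw":0},
  ],
)

```text
clock: 13.6
eef_pos: [654.8, -107.0, 168.1]
tool_rot: [3.14, -0.0, 2.428]
force: [2.3, -1.7, 3.2]
width: -0.0
```

>>> apply_moves(
  increments=[
    {"tx":0,"ty":0,"tz":0.002,"rx":0,"ry":0,"rz":0,"claw":0},
    {"tx":0,"ty":0,"tz":0.002,"rx":0,"ry":0,"rz":0,"claw":0},
  ],
)

```text
clock: 13.8
eef_pos: [654.0, -106.6, 169.6]
tool_rot: [3.141, -0.002, 2.428]
force: [2.7, -0.7, 3.0]
width: 0.4
```

>>> apply_moves(
  increments=[
    {"tx":0,"ty":0,"tz":0.002,"rx":0,"ry":0,"rz":0,"claw":0},
    {"tx":0,"ty":0,"tz":0.002,"rx":0,"ry":0,"rz":0,"claw":0},
  ],
)

```text
clock: 14.0
eef_pos: [653.6, -106.5, 171.4]
tool_rot: [3.141, -0.003, 2.428]
force: [0.2, -0.7, 2.6]
width: 0.6
```

>>> apply_moves(
  increments=[
    {"tx":0,"ty":0,"tz":0.002,"rx":0,"ry":0,"rz":0,"claw":0},
    {"tx":0,"ty":0,"tz":0.002,"rx":0,"ry":0,"rz":0,"claw":0},
  ],
)

```text
clock: 14.2
eef_pos: [653.4, -106.2, 173.3]
tool_rot: [3.141, -0.003, 2.428]
force: [0.5, -0.2, 0.3]
width: 0.1
```

The press shows clearly: hard stop at z 165.8, then a soft spring over about 6 mm, with contact lost at about 172. The button went fully in and came back out. Next I retreat straight up and check the scene.

>>> apply_moves(
  increments=[
    {"tx":0,"ty":0,"tz":0.03,"rx":0,"ry":0,"rz":0,"claw":0},
    {"tx":0,"ty":0,"tz":0.2,"rx":0,"ry":0,"rz":0,"claw":0},
    {"tx":0,"ty":0,"tz":0.2,"rx":0,"ry":0,"rz":0,"claw":0},
    {"tx":0,"ty":0,"tz":0.2,"rx":0,"ry":0,"rz":0,"claw":0},
    {"tx":0,"ty":0,"tz":0.2,"rx":0,"ry":0,"rz":0,"claw":0},
    {"tx":-0.2,"ty":-0.05,"tz":0.22,"rx":0,"ry":0,"rz":0,"claw":0},
    {"tx":-0.2,"ty":-0.15,"tz":0.22,"rx":0,"ry":0,"rz":0,"claw":0},
    {"tx":-0.2,"ty":-0.15,"tz":0.22,"rx":0,"ry":0,"rz":0,"claw":0},
    {"tx":-0.2,"ty":-0.15,"tz":0.22,"rx":0,"ry":0,"rz":0,"claw":0},
    {"tx":-0.2,"ty":-0.15,"tz":0.22,"rx":0,"ry":0,"rz":0,"claw":0},
    {"tx":-0.2,"ty":-0.15,"tz":0.22,"rx":0,"ry":0,"rz":0,"claw":0},
    {"tx":-0.2,"ty":-0.15,"tz":0.22,"rx":0,"ry":0,"rz":0,"claw":0},
  ],
)

```text
clock: 15.4
eef_pos: [452.7, -257.8, 393.7]
tool_rot: [3.141, -0.002, 2.424]
force: [0.6, -0.3, -0.5]
width: -0.3
```

Run:
```python
from h import *
n={k:get_image(k)[:,:,::-1].copy() for k in('side','top')}
def sh(cam,old,name,x0,y0,x1,y1):
    o=cv2.imread(old)[y0:y1,x0:x1];r=cv2.matchTemplate(n[cam],o,cv2.TM_CCOEFF_NORMED);_,m,_,p=cv2.minMaxLoc(r);print(cam,name,'shift px',p[0]-x0,p[1]-y0,'score',round(m,3))
sh('side','pics/raw_side5.png','bottle',198,188,235,260)
sh('top','pics/raw_top5.png','bottle',212,158,240,186)
sh('side','pics/raw_side1.png','button',215,155,240,180)
for k,b in dict(timer=(228,215,250,236),squeeze=(172,133,200,162),bowl=(118,155,162,200),tub=(248,190,290,230),scraper=(312,205,358,242),brush=(160,209,177,272),jug=(350,178,382,215),red=(115,208,155,232),purple=(182,250,213,278)).items(): sh('top','pics/raw_top1.png',k,*b)
print(read_state()['clock'],read_state()['force'],read_state()['eef_pos'])
```

```text
side bottle shift px 0 0 score 0.999
top bottle shift px 0 0 score 0.999
side button shift px 0 0 score 0.999
top timer shift px 0 0 score 0.999
top squeeze shift px 0 0 score 0.999
top bowl shift px 0 0 score 0.999
top tub shift px 0 0 score 0.992
top scraper shift px -79 -163 score 0.765
top brush shift px 0 0 score 0.999
top jug shift px -168 72 score 0.585
top red shift px 0 0 score 0.999
top purple shift px 0 0 score 0.999
15.5 [ 0.79129373 -0.21751292  0.49196197] [ 454.91329016 -255.23427735  393.62277396]
```

```bash
python3 -c "
from cell import *
print(finish_job())"
```

```text
the job is handed in; nothing more can be done
None
```

I slid the white open bottle upright under the nozzle with the fingertips about 20 mm above the bench. I then pressed the start button fully in, let it spring back, moved the arm clear and handed the job in at about 15.5 s of the 58 s allowed.

**Bottle:** the side and top pictures put its mouth within about 3 mm of the nozzle's axis. It showed no shift after the press.

**Button:** force against height showed a hard stop at about 25 N, then about 6 mm of spring travel until contact was lost. The arm's height reading was about 4 mm higher than expected at the stop, so I judged the press by force and travel instead. The last side picture shows the button back out.

**Other things:** the timer, tub, squeeze bottle, brush, bowl, and the red and purple bottles showed no shift in the top picture. The same check gave no valid result for the scraper and jug because the arm hid them. The side picture taken just before the press showed nothing amiss with either of them, and the arm did not go near them.

**Nozzle position:** the steel tip itself could not be made out in any picture. I worked out its axis from the black collar above it and from the edges of the doser's box, and the two agreed to about 3 mm.

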